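Brake lever free-travel check

ROBOT

A 6-joint arm with a two-finger parallel gripper is mounted at the origin on the work surface; the furniture and walls round the work are solid. World frame = base frame: x ahead of the robot, y to its left, z up, the work surface at z = 0. Lengths are in mm, angles in rad, forces in N, time in s.
With the tool pointing down it reaches from about 275 to 1000 mm from the base axis. Payload 8.4 kg.
Tool frame: the origin (TCP) lies between the finger pads; the fingertips stand r.nose_length ahead of it and the grasp point (between the pads) lies 8 mm behind it (r.nose_length is the distance from the TCP to the fingertips, in mm); y points along the fingers, x is the direction in which the jaws open and shut, and the axes are right-handed (so a half turn about y gives the same grasp; the last joint's range is limited). The gripper opens to 85 mm and grips with 20 to 120 N. Pads are 22 mm wide; open, the fingers measure 114 mm over their backs; the gripper's body (76 mm by 85 mm) begins 54 mm behind the grasp point. The pads swing forward as they close: fully open they stand 13 mm farther back than shut.
Start: joints at [1.264, 0.353, 1.633, -0, 1.155, -0.002], TCP at [187.563, 596.195, 242.281] pointing down, gripper open.
Joint ranges: [-2.63, 2.63], [-0.92, 2.1], [0.06, 2.66], [-1.3, 4.44], [0, 2.69], [-3.02, 3.02]. Speed limits (rad/s): [2.22, 2.22, 2.79, 3.14, 3.14, 3.14].

INTERFACE

Orientations are given as [roll, pitch, yaw] about the fixed x, y, z axes, in that order (R = Rz(yaw) Ry(pitch) Rx(roll)).
In Python, from rig import r, cams, order gives the robot as it stands. The module is installed in compiled form; this text tells all that it offers.
- The arm moves only by the shell command python3 -m crank 'ROWS' [FORCE]. ROWS is JSON, a list of rows, each a list of 7 numbers: the turn, a rotation vector about the tool's x, y, z in degrees, then the shift along the tool's x, y, z in cm, then the opening, from -1 (shut) to 1 (fully open). A call has exactly 10 rows; each row shifts and turns the pose as measured when the row begins, along the tool's axes as they then stand; what a row does not reach is not made up. A row lasts 1/12 s, in which the tool goes at most 41.7 mm and 7.16 degrees, less where a joint would pass 70% of its speed; a pose out of reach is approached as far as the arm can. A call with a gripper value outside its range is refused whole. The fingers move at their own pace and stop on an object; FORCE is the grip in N (left out, the last holds). Time passes only in rows, so rows that do not move let the fingers close, or fill a call up. It gives the time, the measured TCP pose, the force and the opening at its end, in the units of the state.
- r.sense(): the state, without advancing time (a new reading comes with each control period).
- cams.grab_frame(name): name is "scene" or "top"; returns the picture (420x560x3 uint8, blue, green, red); there is no depth.
- cams.camera_info(name): a dict with "intrinsics" (3x3 intrinsics, pixels), "view" (4x4, takes a point from world to camera coordinates). Camera axes: x right, y up, looking along -z (the intrinsics and any distortion apply to the point x, -y, -z); pixel columns grow to the right and rows downward; lengths in mm; the calibration is good to about 2 mm. A picture is of the moment at which its call begins. camera_info takes no time and is no camera call.
- order.sign_off(): hands the job in, once; it reports no verdict.
The state is a dict: "clock": time; "qpos": joint angles; "qvel": joint speeds; "joint_efforts": joint torques, N m; "eef_pos": TCP position; "tcp_rot": TCP orientation; "contact_force": force on the tool from outside, world axes, zero at the start; "wrist_torque": the same for the moment, N m; "opening": opening from 0.0 (shut) to 1.0 (fully open).
Only numpy, scipy, OpenCV 4.12 (cv2) and the standard library are available. Lean on these libraries where they do the work, as an engineer would, in place of code of your own. Each camera call takes 0.05 s, during which the arm holds its last target.

TASK

The trolley push bar in the bench stand carries two hand levers: check the long one, the brake lever. With the outside of the fingers on its outer side, press it towards the bar until it comes firmly against its stop, short of the bar, hold it there for a second, let it spring all the way out again, then press it in to its stop once more and finish while still holding it there. Do not force it, do not grip or hook the lever from behind, and leave the bar, the short lever and the loose things alone.

Things in the scene. Friction and masses are not known exactly. Their poses are not given: they have to be found in the camera images.
- stand: Fixed bench stand: foot plate 90 x 120 x 12 mm, round post, and on it a straight push bar 28 mm thick and 310 mm long whose axis is level, 130 mm above the worktop. Origin: on the worktop under the middle of the bar. Its y axis runs along the bar, its z axis up; both levers stand on its -x side (the robot's side) and are pressed in its +x direction. A saddle block 48 x 36 mm holds the bar at the middle (top 148 mm above the worktop). Position and yaw vary.
- brake_bracket: Black clamp of the LONG lever (the brake) on the bar, either on the left or the right half, changing places with the other. Origin: on the bar's axis, 130 mm above the worktop, 83 mm along the bar from its middle; axes parallel to the stand's. Lever pivot (upright axis) at x = -60 mm, y = +50 mm; the lever runs from there towards -y and ends at y = -60 mm (centre of its ball end, 23 mm across). The bracket is 42 mm high round the bar.
- brake_lever (a joint): Turn of the long lever about its upright pivot, rad: 0 = sprung fully out, 0.32 = at its rigid stop, where the lever's tip is still about 16 mm clear of the bar. Its spring pushes back with about 2 N at the start of travel and 7 N just before the stop (at the brake_face point); it springs out when let go. It counts as at the stop above 0.30 and as let out below 0.03.
- brake_face (a point): Point to press: on the outer (-x) face of the long lever, 80 mm along it from the pivot, at mid height, 130 mm above the worktop. Moves with the lever; about 25 mm of travel to the stop. The straight part of the lever is 80 mm long, 20 mm high and 10 mm thick; with the lever out its outer face stands at x = -82 mm in the bracket's frame, parallel to the bar. Axes as the bracket's when the lever is out. The inner (bar side) face of the lever must not be touched by the fingers.
- lock_bracket: Black clamp of the SHORT lever (swivel lock), made as the other, on the other half of the bar; its lever runs from the pivot at x = -60, y = +50 mm towards -y and ends at y = -15 mm.
- lock_lever (a joint): Turn of the short lever, rad, 0 = out, 0.32 = in; to be left at 0.
- spanner: Loose small steel spanner 27 x 140 x 5 mm, lying in front of the stand; origin at the middle of its underside.
- vial: Loose upright white-capped vial, 27 mm across, 60 mm high, below the bar's right half; origin at the middle of its underside.
- flask: Loose stoppered conical flask, 63 mm across, 118 mm high, in front of the stand to the right; origin at the middle of its underside.
- timer: Loose timer 95 x 62 x 19 mm, in front of the stand; origin at the middle of its underside.

How it is judged (in metres and radians):
On the way, in this order (a step that is already met when the one before it is completed fails the run):
1. the brake lever is pressed to its stop by the fingers and held there for about a second (value of joint brake_lever above 0.3 rad and contact force between the fingers and brake_bracket above 2 N), for 0.7 s.
2. the brake lever is let out fully (value of joint brake_lever below 0.03 rad), for 0.2 s.
3. the brake lever is pressed to its stop again (value of joint brake_lever above 0.3 rad), for 0.2 s.
At the end, for the whole second after the job is handed in: The fingers hold the brake lever at its stop (joint over 0.30 rad, finger force over 2 N) and the short lever is out (under 0.03 rad) (all of step 1 and value of joint lock_lever below 0.03 rad); the arm keeps its last pose, push and grip.
It fails at once if the brake lever is forced (over 45 N) (contact force between the arm and brake_bracket above 45 N).
It fails at once if the fingers touch the inner side of the brake lever (gripped or hooked) (contact force between the fingers and brake_lever_c3 above 1 N).
It fails at once if the bar or its stand is touched (over 3 N) (contact force between the arm and stand above 3 N).
It fails at once if the short lever or its clamp is pressed (moved over 0.05 rad, or over 5 N) (value of joint lock_lever above 0.05 rad or contact force between the arm and lock_bracket above 5 N).
It fails at once if the spanner, vial, flask or timer is moved or lifted (over 20 mm) (distance of any of spanner, vial, flask, timer from where it was at the start of the episode above 0.02 m).
It also fails if it takes over 48 s, if anything falls off the work surface, if the arm or the gripper's body presses on something with over 40 N, if the wrist force passes 120 N, or if a joint passes its speed limit or range.

## Working session

There is one attempt and no reset: what is moved stays moved. The work goes in short steps, Python scripts to look and compute and a shell command to move; the robot and the scene stay as the last step left them, time stands still between calls to the robot, and variables do not carry over. Pictures are saved under pics/ and viewed, and the job is handed in when it is done.

```bash
mkdir -p pics; python3 - <<'E'
from rig import r,cams,order
import cv2
s=r.sense()
for k,v in s.items(): print(k,v)
print(r.nose_length)
for n in("scene","top"):
    cv2.imwrite(f"pics/{n}0.png",cams.grab_frame(n)); i=cams.camera_info(n); print(n,i)
E
```

```text
clock 0.0
qpos [ 1.26361169e+00  3.53638775e-01  1.63410742e+00 -2.88143281e-05
  1.15517513e+00 -2.40321444e-03]
qvel [-2.02258591e-03  5.16420956e-04  7.50114609e-05 -6.57965321e-04
 -1.91924323e-04  2.06840696e-03]
joint_efforts [ 6.22745065e-04 -6.05263567e+01 -3.42072415e+01  2.01755847e-04
  9.30825539e-03  5.69188430e-06]
eef_pos [187.43118108 595.77601435 241.57894224]
tcp_rot [-1.57081948e+00  1.32873519e-03  1.26602654e+00]
contact_force [-0.34677449  0.61676271  0.14734989]
wrist_torque [ 0.01194599 -0.02543845  0.02717222]
opening 1.0013613800411048
11.0
scene {'intrinsics': array([[511.1627298 ,   0.        , 277.58980088],
       [  0.        , 511.1627298 , 227.17233531],
       [  0.        ,   0.        ,   1.        ]]), 'view': array([[ 4.77873172e-01, -8.78299069e-01, -1.50989093e-02,
        -2.85684718e+02],
       [ 5.80260148e-01,  3.02715485e-01,  7.56082995e-01,
        -2.86265180e+02],
       [-6.59496317e-01, -3.70073074e-01,  6.54301557e-01,
        -9.40364752e+02],
       [ 0.00000000e+00,  0.00000000e+00,  0.00000000e+00,
         1.00000000e+00]])}
top {'intrinsics': array([[527.70246072,   0.        , 279.52705156],
       [  0.        , 527.70246072, 206.78213579],
       [  0.        ,   0.        ,   1.        ]]), 'view': array([[-2.20031808e-02, -9.99494463e-01,  2.29494589e-02,
        -1.23915764e+02],
       [ 9.86614901e-01, -1.79983168e-02,  1.62071274e-01,
        -4.31308415e+02],
       [-1.61576290e-01,  2.62083617e-02,  9.86512151e-01,
        -1.20841205e+03],
       [ 0.00000000e+00,  0.00000000e+00,  0.00000000e+00,
         1.00000000e+00]])}
```

View pics/scene0.png

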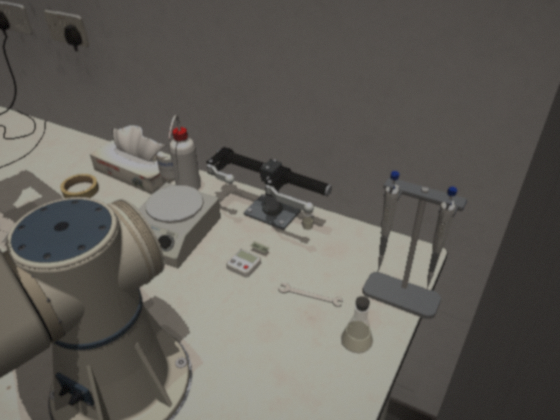

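View pics/top0.png

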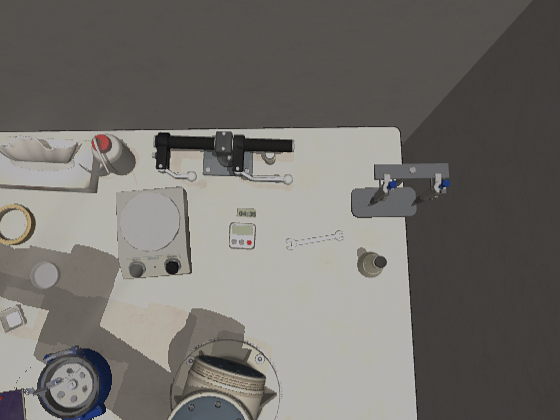

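The long lever is the right-hand one in the top view, running from about (240,174) to a ball at (288,180). The short lever is on the left, with its ball at (192,176). I'll zoom in for measurement.

```bash
python3 - <<'E'
import cv2
a=cv2.imread('pics/top0.png')[120:200,145:305]
cv2.imwrite('pics/topz.png',cv2.resize(a,None,fx=5,fy=5,interpolation=cv2.INTER_CUBIC))
a=cv2.imread('pics/scene0.png')[140:250,195:345]
cv2.imwrite('pics/scenez.png',cv2.resize(a,None,fx=5,fy=5,interpolation=cv2.INTER_CUBIC))
E
```

```text
(no output)
```

View pics/topz.png

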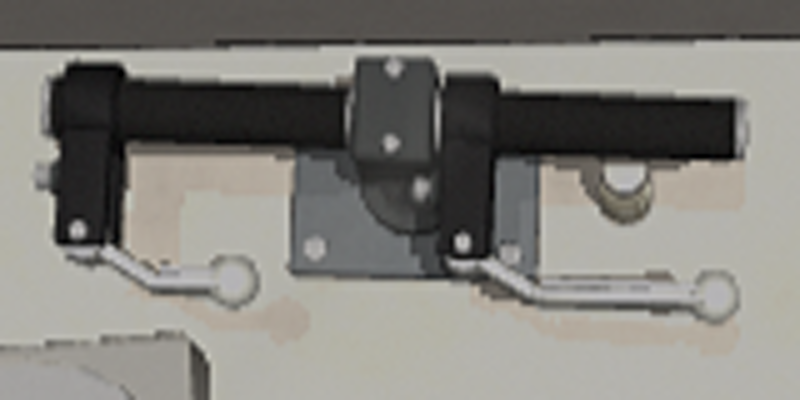

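View pics/scenez.png

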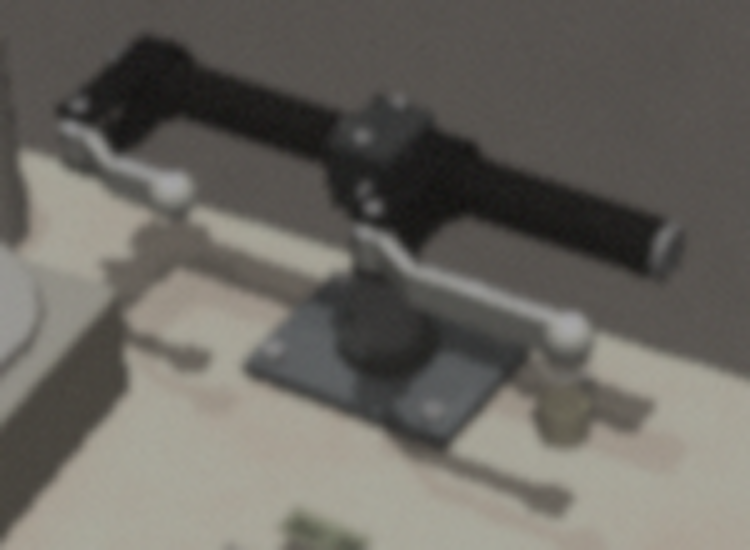

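```bash
cat > h.py <<'E'
import numpy as np
from rig import r,cams,order
from scipy.spatial.transform import Rotation as R
def proj(n,P):
    i=cams.camera_info(n);P=np.atleast_2d(P)
    c=P@i['view'][:3,:3].T+i['view'][:3,3]
    c=c*[1,-1,-1]; p=c@i['intrinsics'].T
    return p[:,:2]/p[:,2:]
E
python3 - <<'E'
from h import *
from scipy.optimize import least_squares
z=lambda u,v,ox,oy:[(u+.5)/5-.5+ox,(v+.5)/5-.5+oy]
T=[((-77,-143,130),(717,297)),((-77,68,130),(234,281)),((0,-155,130),(742,125)),((0,155,130),(47,107)),((-60,-33,151),(462,242)),((-60,133,151),(78,230))]
S=[((-77,-143,130),(570,332)),((-77,68,130),(173,187)),((0,-155,130),(668,248)),((-60,133,151),(80,104))]
L=[np.array(t[0],float) for t in T];tp=np.array([z(*t[1],145,120) for t in T])
Ls=np.array([t[0] for t in S],float);sp=np.array([z(*t[1],195,140) for t in S]);L=np.array(L)
def W(p,X):
    return X@R.from_euler('z',p[2]).as_matrix().T+[p[0],p[1],0]
f=lambda p:np.r_[(proj('top',W([p[0],p[1],p[2]/100],L))-tp).ravel(),(proj('scene',W([p[0],p[1],p[2]/100],Ls))-sp).ravel()]
o=least_squares(f,[600,0,0],loss='soft_l1')
print(o.x);print(f(o.x).reshape(-1,2).round(1))
p=o.x.copy();p[2]/=100
for n,q in dict(pivot=(-60,-33,130),face=(-82,-113,130),ball=(-77,-143,130),lockball=(-77,68,130)).items(): print(n,W(p,np.array([q],float)).round(1))
# other things, on table
def back(n,uv,zz):
    g=lambda q:(proj(n,[q[0],q[1],zz])-uv).ravel()
    return least_squares(g,[500,0]).x.round(0)
print('timer',back('top',(243,236),19),'timer2',back('top',(246,212),10),'vial',back('top',(268,158),60),back('top',(125,189),30),'flask',back('top',(379,261),118),'scale corners',back('top',(188,187),50),back('top',(190,275),50))
s=r.sense();M=R.from_euler('xyz',s['tcp_rot']).as_matrix();print(M.round(2))
E
```

```text
[558.99520771  -8.1805434   -4.33450859]
[[-1.1 -0.4]
 [-0.7  0.4]
 [-0.   0.3]
 [-1.   0.1]
 [-0.4 -0.5]
 [-0.7 -0.1]
 [ 0.9  1.2]
 [ 0.9  2.2]
 [ 2.1  1.3]
 [ 0.7  0.1]]
pivot [[497.6 -38.5 130. ]]
face [[ 472.2 -117.5  130. ]]
ball [[ 475.9 -147.7  130. ]]
lockball [[485.   63.1 130. ]]
timer [363. -45.] timer2 [422. -52.] vial [ 541. -107.] [479. 232.] flask [ 292. -344.] scale corners [477.  81.] [273.  75.]
[[ 0.3  -0.   -0.95]
 [ 0.95 -0.    0.3 ]
 [-0.   -1.    0.  ]]
```

```bash
cat > st.py <<'E'
from h import *
s=r.sense()
M=R.from_euler('xyz',s['tcp_rot']).as_matrix()
print(s['clock'],'pos',s['eef_pos'].round(1) if hasattr(s['eef_pos'],'round') else s['eef_pos'],'rpy deg',np.degrees(s['tcp_rot']).round(1),'F',np.round(s['contact_force'],1),'op',round(s['opening'],2))
import sys
if len(sys.argv)>2:
    d=np.array([float(a) for a in sys.argv[1:4]])-s['eef_pos']; print('tool delta mm',(M.T@d).round(1))
E
python3 -m crank '[[0,3.5,0,-0.9,0,-3.7,-1],[0,3.5,0,-0.9,0,-3.7,-1],[0,3.5,0,-0.9,0,-3.7,-1],[0,3.5,0,-0.9,0,-3.7,-1],[0,3.5,0,-0.9,0,-3.7,-1],[0,3.5,0,-0.9,0,-3.7,-1],[0,3.5,0,-0.9,0,-3.7,-1],[0,3.5,0,-0.9,0,-3.7,-1],[0,3.5,0,-0.9,0,-3.7,-1],[0,3.5,0,-0.9,0,-3.7,-1]]' 60; python3 st.py 400 -117 200
```

```text
clock: 0.93
eef_pos: [446.7, 314.3, 237.6]
tcp_rot: [-1.57, 0.004, 0.64]
contact_force: [0.1, 0.0, -0.3]
opening: -0.002
0.9333 pos [446.7 314.3 237.6] rpy deg [-90.    0.2  36.6] F [ 0.1  0.  -0.3] op -0.0
tool delta mm [-294.7   38.7 -318.3]
```

```bash
python3 -m crank '[[0,3.2,0,-2.7,0.2,-2.8,-1],[0,3.2,0,-2.5,0.2,-3.0,-1],[0,3.2,0,-2.3,0.2,-3.1,-1],[0,3.2,0,-2.1,0.2,-3.3,-1],[0,3.2,0,-1.9,0.2,-3.4,-1],[0,3.2,0,-1.7,0.2,-3.5,-1],[0,3.2,0,-1.5,0.2,-3.6,-1],[0,3.2,0,-1.3,0.2,-3.7,-1],[0,3.2,0,-1.1,0.2,-3.8,-1],[0,1,0,-0.9,0.2,-3.8,-1]]' 60; python3 st.py 405 -117 127
```

```text
clock: 1.77
eef_pos: [400.4, -90.6, 216.5]
tcp_rot: [-1.573, 0.001, 0.09]
contact_force: [1.0, 0.0, 0.4]
opening: 0.001
1.7667 pos [400.4 -90.6 216.5] rpy deg [-90.1   0.1   5.2] F [1.  0.  0.4] op 0.0
tool delta mm [  2.3  89.6 -26.5]
```

```bash
python3 -m crank '[[0,0,0,0,1.2,-0.7,-1],[0,0,0,0,1.2,-0.7,-1],[0,0,0,0,1.2,-0.7,-1],[0,0,0,0,1.2,-0.7,-1],[0,0,0,0,1.2,-0.2,-1],[0,0,0,0,1.2,0,-1],[0,0,0,0,1.0,0,-1],[0,0,0,0,0.8,0,-1],[0,0,0,0,0,0,-1],[0,0,0,0,0,0,-1]]' 60; python3 st.py 450 -119 127
python3 - <<'E'
from h import *
import cv2
a=cams.grab_frame('top')[110:220,175:325];cv2.imwrite('pics/t1.png',cv2.resize(a,None,fx=5,fy=5,interpolation=cv2.INTER_CUBIC))
a=cams.grab_frame('scene')[120:270,195:395];cv2.imwrite('pics/s1.png',cv2.resize(a,None,fx=4,fy=4,interpolation=cv2.INTER_CUBIC))
E
```

```text
clock: 2.6
eef_pos: [399.5, -131.6, 122.1]
tcp_rot: [-1.574, 0.002, 0.075]
contact_force: [1.1, -0.7, 0.0]
opening: -0.002
2.6 pos [ 399.5 -131.6  122.1] rpy deg [-90.2   0.1   4.3] F [ 1.1 -0.7  0. ] op -0.0
tool delta mm [51.3 -5.1  8.7]
```

View pics/t1.png

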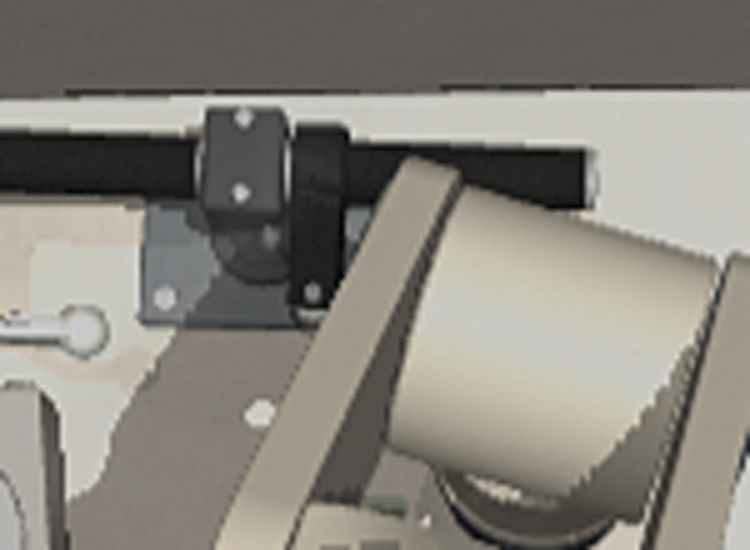

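View pics/s1.png

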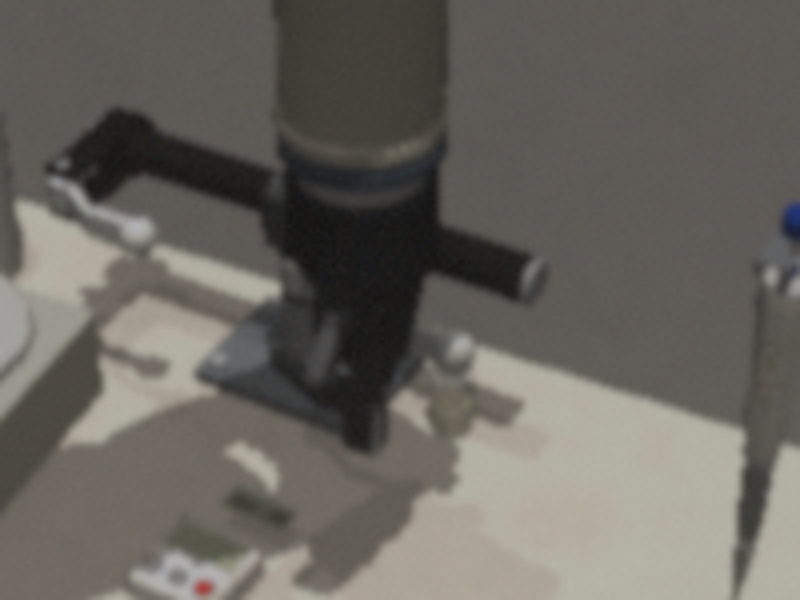

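The fingertips are clear in front of the long lever: tip at about (365,430), lever ball at (460,350). Next I'll approach to near contact.

```bash
python3 -m crank '[[0,0,0,0.6,-0.1,0.2,-1],[0,0,0,0.6,-0.1,0.2,-1],[0,0,0,0.6,-0.1,0.2,-1],[0,0,0,0.6,0,0.2,-1],[0,0,0,0.6,0,0,-1],[0,0,0,0.5,0,0,-1],[0,0,0,0.4,0,0,-1],[0,0,0,0.4,0,0,-1],[0,0,0,0,0,0,-1],[0,0,0,0,0,0,-1]]' 60; python3 st.py 482 -119 127
```

```text
clock: 3.53
eef_pos: [449.7, -118.9, 128.4]
tcp_rot: [-1.577, -0.004, 0.077]
contact_force: [-0.1, 0.5, 0.8]
opening: -0.003
3.5333 pos [ 449.7 -118.9  128.4] rpy deg [-90.3  -0.2   4.4] F [-0.1  0.5  0.8] op -0.0
tool delta mm [32.2  1.5 -2.6]
```

```bash
python3 -m crank '[[0,0,0,0.2,0,0,-1],[0,0,0,0.2,0,0,-1],[0,0,0,0.2,0,0,-1],[0,0,0,0.2,0,0,-1],[0,0,0,0.2,0,0,-1],[0,0,0,0.2,0,0,-1],[0,0,0,0.2,0,0,-1],[0,0,0,0.2,0,0,-1],[0,0,0,0.2,0,0,-1],[0,0,0,0.1,0,0,-1]]' 60; python3 st.py 482 -119 127
```

```text
clock: 4.37
eef_pos: [465.3, -118.6, 127.3]
tcp_rot: [-1.577, 0.006, 0.077]
contact_force: [-4.0, -4.0, 3.7]
opening: 0.001
4.3667 pos [ 465.3 -118.6  127.3] rpy deg [-90.4   0.3   4.4] F [-4.  -4.   3.7] op 0.0
tool delta mm [16.6  0.2 -1.6]
```

```bash
python3 -m crank '[[0,0,0,0.2,0,0,-1],[0,0,0,0.2,0,0,-1],[0,0,0,0.2,0,0,-1],[0,0,0,0.2,0,0,-1],[0,0,0,0.2,0,0,-1],[0,0,0,0.2,0,0,-1],[0,0,0,0.2,0,0,-1],[0,0,0,0.1,0,0,-1],[0,0,0,0.1,0,0,-1],[0,0,0,0.1,0,0,-1]]' 60; python3 st.py 482 -119 127
```

```text
clock: 5.2
eef_pos: [475.6, -119.9, 127.1]
tcp_rot: [-1.579, 0.023, 0.08]
contact_force: [-7.3, -3.0, 6.5]
opening: 0.005
5.2 pos [ 475.6 -119.9  127.1] rpy deg [-90.5   1.3   4.6] F [-7.3 -3.   6.5] op 0.0
tool delta mm [ 6.5 -0.   0.4]
```

```bash
python3 -m crank '[[0,0,-0.3,0.2,0,0,-1],[0,0,-0.3,0.15,0,0,-1],[0,0,-0.3,0.15,0,0,-1],[0,0,-0.3,0.15,0,0,-1],[0,0,-0.3,0.15,0,0,-1],[0,0,-0.3,0.1,0,0,-1],[0,0,-0.2,0.1,0,0,-1],[0,0,-0.2,0.1,0,0,-1],[0,0,-0.2,0.1,0,0,-1],[0,0,-0.2,0.1,0,0,-1]]' 60; python3 st.py 482 -119 127
```

```text
clock: 6.03
eef_pos: [478.6, -120.1, 126.8]
tcp_rot: [-1.579, -0.0, 0.083]
contact_force: [-7.5, -3.3, 6.1]
opening: 0.001
6.0333 pos [ 478.6 -120.1  126.8] rpy deg [-90.5  -0.    4.8] F [-7.5 -3.3  6.1] op 0.0
tool delta mm [ 3.5 -0.2  0.8]
```

```bash
python3 -m crank '[[0,0,-0.2,0.2,0,0,-1],[0,0,-0.2,0.2,0,0,-1],[0,0,-0.2,0.2,0,0,-1],[0,0,-0.2,0.2,0,0,-1],[0,0,-0.2,0.2,0,0,-1],[0,0,-0.2,0.2,0,0,-1],[0,0,-0.2,0.2,0,0,-1],[0,0,-0.2,0.2,0,0,-1],[0,0,-0.2,0.2,0,0,-1],[0,0,-0.2,0.2,0,0,-1]]' 60; python3 st.py 482 -119 127
python3 - <<'E'
from h import *
import cv2
a=cams.grab_frame('scene')[120:270,195:395];cv2.imwrite('pics/s2.png',cv2.resize(a,None,fx=4,fy=4,interpolation=cv2.INTER_CUBIC))
E
```

```text
clock: 6.87
eef_pos: [480.6, -120.2, 126.7]
tcp_rot: [-1.577, 0.002, 0.088]
contact_force: [-12.7, -4.2, 10.3]
opening: -0.002
6.8667 pos [ 480.6 -120.2  126.7] rpy deg [-90.4   0.1   5. ] F [-12.7  -4.2  10.3] op -0.0
tool delta mm [ 1.5 -0.4  1.1]
```

View pics/s2.png

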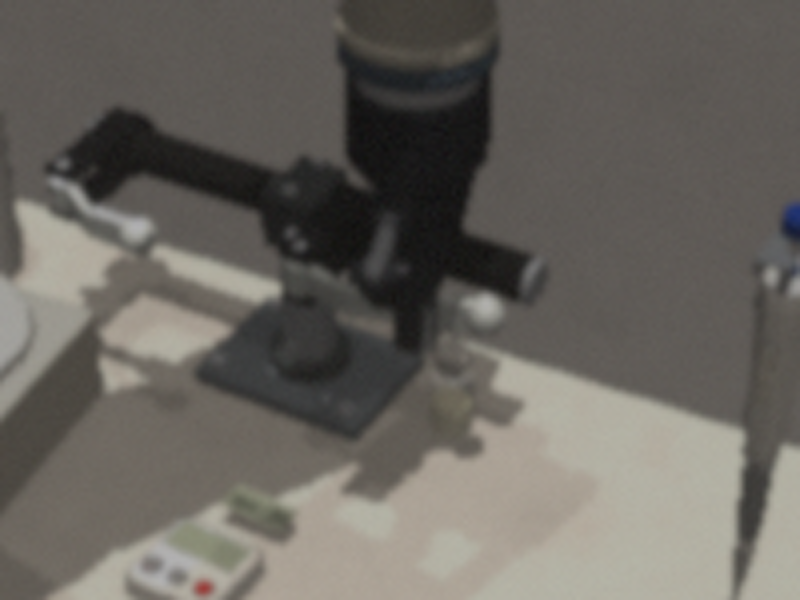

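```bash
cat > ang.py <<'E'
from h import *
import sys
p=[558.995,-8.18,-.043345]
off=np.array([0.9,1.2])
m=np.array([float(sys.argv[1]),float(sys.argv[2])])
for th in np.arange(0,.45,.04):
    q=R.from_euler('z',th).as_matrix()@[-17,-110,0]+[-60,-33,130]
    w=R.from_euler('z',p[2]).as_matrix()@q+[p[0],p[1],0]
    print(round(th,2),(proj('scene',w)[0]-off).round(1),(proj('scene',w)[0]-off-m).round(1))
E
python3 ang.py 316.1 197.6
python3 - <<'E'
import cv2
a=cv2.imread('pics/s2.png')[150:400,300:600];cv2.imwrite('pics/s2z.png',cv2.convertScaleAbs(cv2.resize(a,None,fx=2.5,fy=2.3),alpha=2.2))
E
```

```text
0.0 [308.6 206. ] [-7.5  8.4]
0.04 [309.8 205. ] [-6.3  7.4]
0.08 [310.9 204. ] [-5.2  6.4]
0.12 [311.9 202.9] [-4.2  5.3]
0.16 [312.9 201.9] [-3.2  4.3]
0.2 [313.8 200.8] [-2.3  3.2]
0.24 [314.6 199.7] [-1.5  2.1]
0.28 [315.4 198.5] [-0.7  0.9]
0.32 [316.  197.4] [-0.1 -0.2]
0.36 [316.6 196.2] [ 0.5 -1.4]
0.4 [317.1 195.1] [ 1.  -2.5]
0.44 [317.6 193.9] [ 1.5 -3.7]
```

View pics/s2z.png

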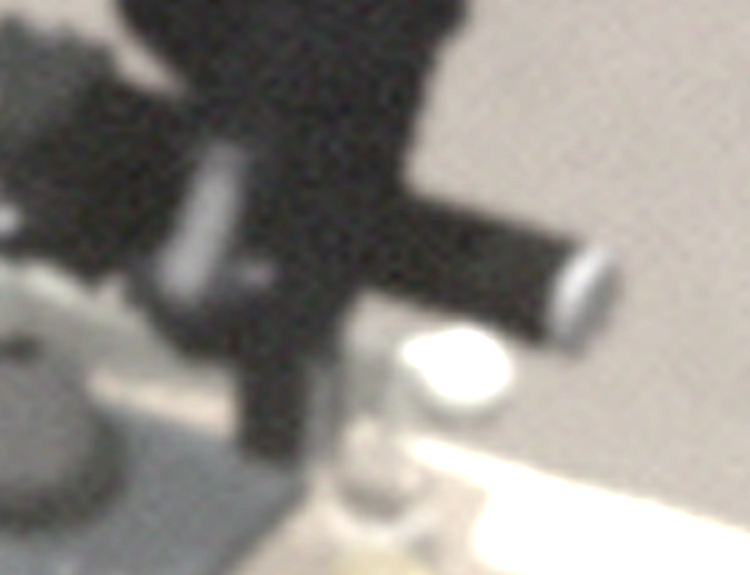

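```bash
python3 -m crank '[[0,0,-0.2,0.25,-0.1,0,-1],[0,0,-0.2,0.25,-0.1,0,-1],[0,0,-0.2,0.25,-0.1,0,-1],[0,0,-0.2,0.25,-0.1,0,-1],[0,0,-0.2,0.25,-0.1,0,-1],[0,0,-0.2,0.25,-0.1,0,-1],[0,0,-0.2,0.25,-0.1,0,-1],[0,0,-0.2,0.25,-0.1,0,-1],[0,0,-0.2,0.25,-0.1,0,-1],[0,0,-0.2,0.25,-0.1,0,-1]]' 60; python3 st.py 482 -119 127
python3 - <<'E'
from h import *
import cv2
a=cams.grab_frame('scene')[120:270,195:395];cv2.imwrite('pics/s3.png',cv2.convertScaleAbs(cv2.resize(a,None,fx=4,fy=4,interpolation=cv2.INTER_CUBIC),alpha=2))
E
```

```text
clock: 7.75
eef_pos: [480.3, -120.2, 127.4]
tcp_rot: [-1.573, 0.021, 0.093]
contact_force: [-9.2, -6.6, 0.6]
opening: 0.003
7.75 pos [ 480.3 -120.2  127.4] rpy deg [-90.2   1.2   5.3] F [-9.2 -6.6  0.6] op 0.0
tool delta mm [1.8 0.3 1. ]
```

View pics/s3.png

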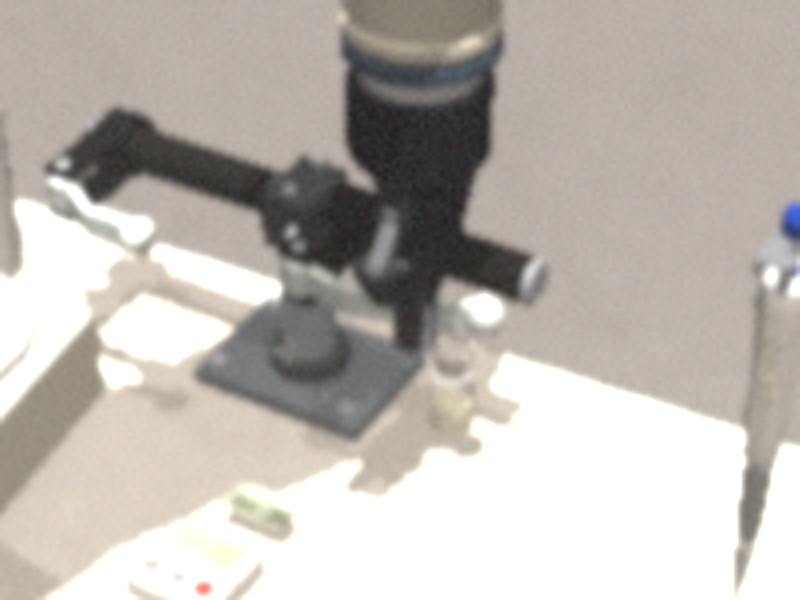

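```bash
python3 -m crank '[[0,0,-0.3,0.3,0,0,-1],[0,0,-0.3,0.35,0,0,-1],[0,0,-0.3,0.35,0,0,-1],[0,0,-0.3,0.35,0,0,-1],[0,0,-0.3,0.35,0,0,-1],[0,0,-0.3,0.35,0,0,-1],[0,0,-0.3,0.35,0,0,-1],[0,0,-0.3,0.35,0,0,-1],[0,0,-0.3,0.35,0,0,-1],[0,0,-0.3,0.35,0,0,-1]]' 60; python3 st.py 482 -119 127

```

```text
clock: 8.63
eef_pos: [480.8, -120.4, 125.9]
tcp_rot: [-1.569, 0.04, 0.101]
contact_force: [-18.9, -5.9, 18.5]
opening: -0.001
8.6333 pos [ 480.8 -120.4  125.9] rpy deg [-89.9   2.3   5.8] F [-18.9  -5.9  18.5] op -0.0
tool delta mm [ 1.2 -1.1  1.2]
```

```bash
python3 -m crank '[[0,0,-0.4,0.3,-0.05,0,-1],[0,0,-0.4,0.3,-0.05,0,-1],[0,0,-0.4,0.3,-0.05,0,-1],[0,0,-0.4,0.3,-0.05,0,-1],[0,0,-0.4,0.3,-0.05,0,-1],[0,0,-0.4,0.3,-0.05,0,-1],[0,0,-0.4,0.3,-0.05,0,-1],[0,0,-0.4,0.3,-0.05,0,-1],[0,0,-0.4,0.3,-0.05,0,-1],[0,0,-0.4,0.3,-0.05,0,-1]]' 60; python3 st.py 482 -119 127
python3 - <<'E'
from h import *
import cv2
a=cams.grab_frame('scene')[120:270,195:395];cv2.imwrite('pics/s4.png',cv2.convertScaleAbs(cv2.resize(a,None,fx=4,fy=4,interpolation=cv2.INTER_CUBIC),alpha=1.3))
E
```

```text
clock: 9.47
eef_pos: [480.6, -120.4, 126.1]
tcp_rot: [-1.565, 0.033, 0.108]
contact_force: [-14.5, -5.8, 8.4]
opening: -0.0
9.4667 pos [ 480.6 -120.4  126.1] rpy deg [-89.7   1.9   6.2] F [-14.5  -5.8   8.4] op -0.0
tool delta mm [ 1.5 -0.9  1.2]
```

View pics/s4.png

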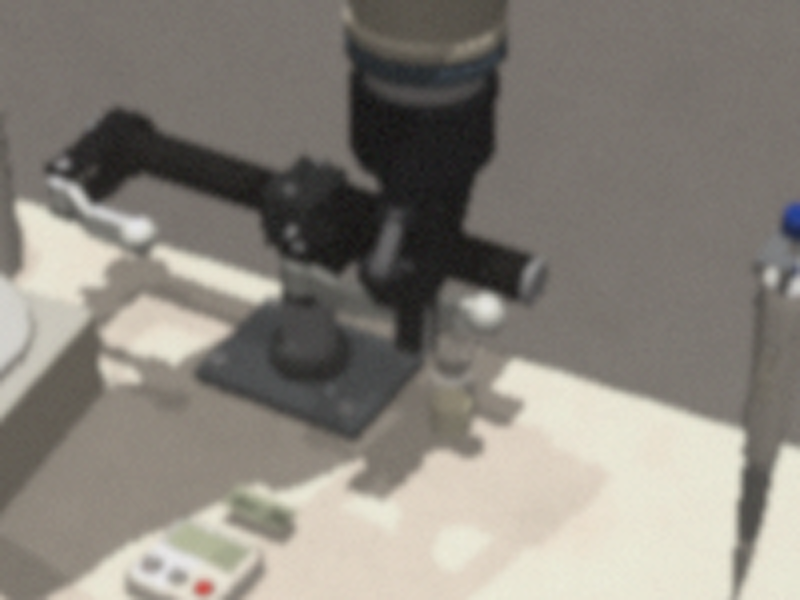

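The lever held firm at its stop: ball at (486,312), about 0.32 rad. Force roughly doubled with no further travel. Now I'll let it out.

```bash
python3 -m crank '[[0,0,-0.2,-0.3,0,0,-1],[0,0,-0.2,-0.4,0,0,-1],[0,0,-0.2,-0.5,0,0,-1],[0,0,-0.2,-0.5,0,0,-1],[0,0,-0.2,-0.5,0,0,-1],[0,0,-0.2,-0.5,0,0,-1],[0,0,-0.2,-0.5,0,0,-1],[0,0,0,-0.5,0,0,-1],[0,0,0,-0.3,0,0,-1],[0,0,0,0,0,0,-1]]' 60; python3 st.py 440 -119 127
python3 -m crank '[[0,0.2,0,0,0,0,-1],[0,0.2,0,0,0,0,-1],[0,0.2,0,0,0,0,-1],[0,0,0,0,0,0,-1],[0,0,0,0,0,0,-1],[0,0,0,0,0,0,-1],[0,0,0,0,0,0,-1],[0,0,0,0,0,0,-1],[0,0,0,0,0,0,-1],[0,0,0,0,0,0,-1]]' 60; python3 st.py 440 -119 127
python3 - <<'E'
from h import *
import cv2
a=cams.grab_frame('scene')[120:270,195:395];cv2.imwrite('pics/s5.png',cv2.convertScaleAbs(cv2.resize(a,None,fx=4,fy=4,interpolation=cv2.INTER_CUBIC),alpha=1.3))
E
```

```text
clock: 10.35
eef_pos: [437.0, -123.9, 127.0]
tcp_rot: [-1.563, 0.008, 0.107]
contact_force: [0.6, 0.5, -0.8]
opening: 0.002
10.35 pos [ 437.  -123.9  127. ] rpy deg [-89.5   0.4   6.1] F [ 0.6  0.5 -0.8] op 0.0
tool delta mm [3.5 0.  4.5]
clock: 11.18
eef_pos: [438.6, -124.2, 127.4]
tcp_rot: [-1.564, 0.006, 0.095]
contact_force: [0.3, -0.2, 0.8]
opening: -0.003
11.1833 pos [ 438.6 -124.2  127.4] rpy deg [-89.6   0.3   5.5] F [ 0.3 -0.2  0.8] op -0.0
tool delta mm [1.9 0.4 5.1]
```

View pics/s5.png

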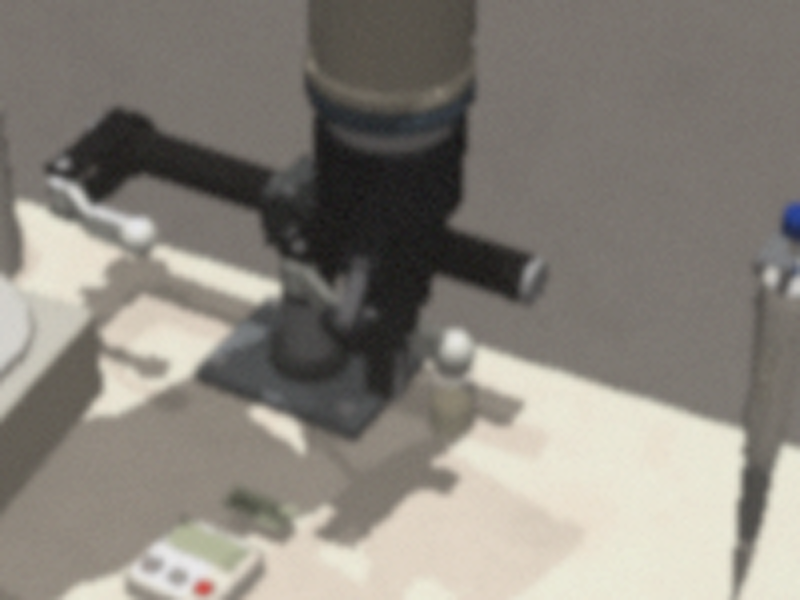

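The ball is back at (456,348), fully out, with zero force. Second press.

```bash
python3 -m crank '[[0,0,0,0.3,0,0.1,-1],[0,0,0,0.3,0,0.1,-1],[0,0,0,0.3,0,0.1,-1],[0,0,0,0.3,0,0,-1],[0,0,0,0.3,0,0,-1],[0,0,-0.1,0.3,0,0,-1],[0,0,-0.1,0.3,0,0,-1],[0,0,-0.1,0.3,0,0,-1],[0,0,-0.1,0.3,0,0,-1],[0,0,-0.1,0.3,0,0,-1]]' 60; python3 st.py 481 -119 127
```

```text
clock: 12.07
eef_pos: [467.5, -118.7, 126.3]
tcp_rot: [-1.564, 0.004, 0.096]
contact_force: [-5.8, -5.7, 3.1]
opening: -0.001
12.0667 pos [ 467.5 -118.7  126.3] rpy deg [-89.6   0.2   5.5] F [-5.8 -5.7  3.1] op -0.0
tool delta mm [13.4 -0.8 -1.6]
```

```bash
python3 -m crank '[[0,0,-0.2,0.25,0,0,-1],[0,0,-0.2,0.25,0,0,-1],[0,0,-0.2,0.25,0,0,-1],[0,0,-0.2,0.25,-0.05,0,-1],[0,0,-0.2,0.25,-0.05,0,-1],[0,0,-0.2,0.25,-0.05,0,-1],[0,0,-0.2,0.25,-0.05,0,-1],[0,0,-0.2,0.25,-0.05,0,-1],[0,0,-0.2,0.25,-0.05,0,-1],[0,0,-0.2,0.25,-0.05,0,-1]]' 60; python3 st.py 481 -119 127
```

```text
clock: 12.9
eef_pos: [479.3, -119.7, 126.0]
tcp_rot: [-1.565, -0.001, 0.101]
contact_force: [-8.2, -4.7, 1.5]
opening: 0.002
12.9 pos [ 479.3 -119.7  126. ] rpy deg [-89.7  -0.    5.8] F [-8.2 -4.7  1.5] op 0.0
tool delta mm [ 1.8 -1.   0.6]
```

```bash
python3 -m crank '[[0,0,-0.3,0.3,0,0,-1],[0,0,-0.3,0.3,-0.05,0,-1],[0,0,-0.3,0.3,-0.05,0,-1],[0,0,-0.3,0.35,-0.05,0,-1],[0,0,-0.3,0.35,-0.05,0,-1],[0,0,-0.3,0.35,-0.05,0,-1],[0,0,-0.3,0.35,-0.05,0,-1],[0,0,-0.3,0.35,-0.05,0,-1],[0,0,-0.3,0.35,-0.05,0,-1],[0,0,-0.3,0.35,-0.05,0,-1]]' 60; python3 st.py 481 -119 127
python3 - <<'E'
from h import *
import cv2
a=cams.grab_frame('scene')[120:270,195:395];cv2.imwrite('pics/s6.png',cv2.convertScaleAbs(cv2.resize(a,None,fx=4,fy=4,interpolation=cv2.INTER_CUBIC),alpha=1.3))
for i in range(3): cams.grab_frame('top')
cv2.imwrite('pics/t6.png',cams.grab_frame('top'))
E
python3 st.py
```

```text
clock: 13.73
eef_pos: [480.8, -119.8, 125.9]
tcp_rot: [-1.561, 0.014, 0.108]
contact_force: [-15.4, -7.4, 11.7]
opening: 0.001
13.7333 pos [ 480.8 -119.8  125.9] rpy deg [-89.4   0.8   6.2] F [-15.4  -7.4  11.7] op 0.0
tool delta mm [ 0.3 -1.1  0.8]
13.9833 pos [ 480.7 -119.8  125.8] rpy deg [-89.4   0.8   6.2] F [-16.3  -6.6  11.3] op 0.0
```

View pics/s6.png

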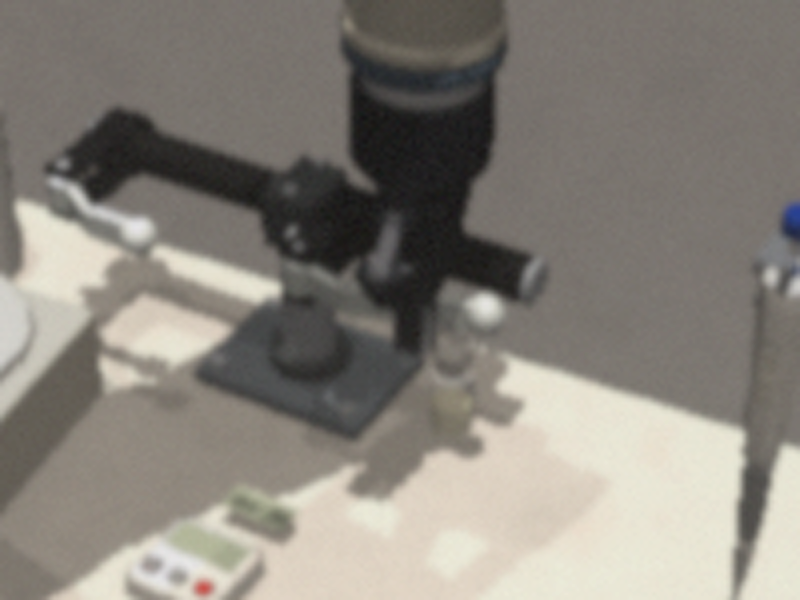

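View pics/t6.png

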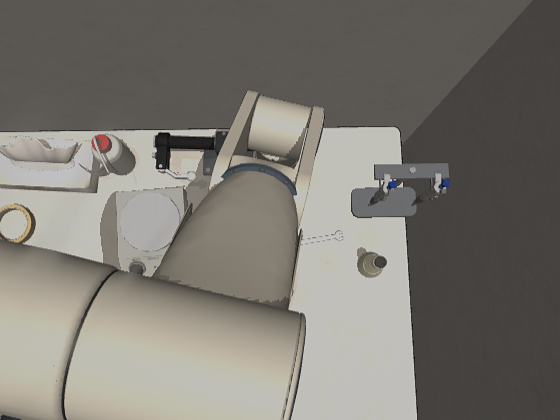

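The ball is at (486,312), the same stop position as in the first press. The push is steady at about 21 N while the arm holds. The short lever's ball at (192,176), the spanner and the flask look unmoved. Handing in.

```bash
python3 -c "
from rig import order
print(order.sign_off())"; python3 st.py
```

```text
the job is handed in; nothing more can be done
None
the job is handed in; nothing more can be done
```

I pressed the long lever to its stop with the backs of the shut fingers and held it there for over 2 s. I then let it spring fully out, pressed it in again and handed in at about 14 s with the fingers still holding it.

- **Lever position:** In the pictures the ball end put the lever at about 0.32 rad in both presses. In between, it went back to where it started, with no force on the fingers.
- **Force:** The last reading was a steady push of about 21 N, and the highest I read was about 27 N, both under the 45 N limit. I only read the force at the end of each move, so a brief higher peak would not show. Part of it was upward friction on the lever, up to about 18 N, which I eased during the hold.
- **Other things:** The short lever, spanner, flask, timer and vial looked unmoved. The arm hid the timer and the vial in the last top view, so I judged those two from the scene camera only.

No check failed. The angle comes from the camera only, because I could not read the joint directly. The hand-in gave no verdict.

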